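# Dip the jar mill's gearbox oil and hold the dipstick out for reading

## Task

Check the oil of the jar mill's gearbox: pull the push-on cap off the filler tube and stand it right way up on the drip tray without dropping it, then take the dipstick from the tool rest and push it down the tube until its collar stops on the mouth. Draw it out again and hold it level with its wet tip over the drip tray, well clear of everything, so that I can read it; finish while still holding it there, steady. Leave the trimming tool, vase and pot where they are.

Things in the scene. Friction and masses are not known exactly. Their poses are not given: they have to be found in the camera images.
- mill: Bench jar mill, fixed: grey gear case, motor, white porcelain jar lying on rubber rollers. Origin on the bench under the upright filler tube, z up. In its frame (mm) the gear case spans x 40 to 150, y -62 to 75, z up to 108; the motor behind it reaches x 352, z 150; rollers and jar span x 40 to 230, y -60 to -436, z up to 120 (jar, y below -125: 224). Under the tube a base 20 high runs to x -35.
- mill_mouth (a point): Centre of the open mouth of the steel filler (guide) tube, on its rim, 145 mm above the bench; z is the tube's upright axis. Tube 24 mm outside, straight bore 11 mm, 125 mm deep, funnelled to 17 mm over its top 6 mm. Three spring balls stick out 2.5 mm from its side 12.5 mm below the rim and hold the cap, which covers the mouth at the start.
- filler_cap: Black ribbed round push-on cap, small steel button on top, 39 mm across, 28 mm tall (button to 31), about 45 g, open below; origin at the centre of its open underside, z up. At the start it sits on the filler tube, underside 20 mm below the rim; a straight upward pull of about 12 N snaps it over the spring balls; it is clear after 25 mm of lift.
- tool_rest: Dark wooden tool rest, fixed, 92 by 112 mm, with two cross boards with V notches 40 mm to either side (y) of its middle, tops 54 mm above the bench; origin on the bench near its middle. The dipstick lies along its x axis in one notch, the trimming tool in the other (either in either), both with handles towards -x, overhanging the rest's edge.
- dipstick: Dipstick, about 55 g: straight 6 mm steel rod 110 mm long, steel collar 26 mm across and 5 mm thick, round wooden handle 16 mm across, 55 mm long. Origin on the axis at the collar's underside (the face that stops on the tube); z runs along the axis away from the tip: tip at z -110 mm, handle z 5 to 60 mm. At the start it lies level, its axis 44 mm above the bench.
- dipstick_tip (a point): The tip of the dipstick's rod; two dark rings 12 and 30 mm from it are the level marks. z axis as the dipstick.
- dipstick_grip (a point): A point on the dipstick's axis inside the wooden handle, 34 mm from the collar's underside. z axis as the dipstick.
- drip_tray: Shallow aluminium drip tray, fixed, 220 (x) by 160 (y) by 18 mm tall, walls and floor 3 mm; origin at the centre of its underside on the bench.
- trim_tool: Bystander in the other notch of the rest: wooden handled loop trimming tool, handle 10 mm diameter, 150 mm long, wire loop at the far end; no collar. Origin on its axis 55 mm from the handle's near end, z axis towards that end.
- vase: Bystander: blue glazed vase 92 mm across, 155 mm tall; origin at the centre of its underside.
- pot: Bystander: terracotta cup-shaped pot 92 mm across, 80 mm tall; origin at the centre of its underside.
Things that resemble listed ones, but are neither listed nor needed, are in the scene too. Several things have the shape of the filler_cap; the one meant has the colours described above.

How it is judged:
By the outcome, as a careful person would: the job done as asked, in the order asked, and still so for the second after the job is handed in, while the arm keeps its last pose, push and grip.
It also fails if it takes over 72 s, if anything falls off the work surface, if the arm or the gripper's body presses on something with over 40 N, if the wrist force passes 120 N, or if a joint passes its speed limit or range.

## Robot

A 6-joint arm with a two-finger parallel gripper is mounted at the origin on the work surface. World frame = base frame: x ahead of the robot, y to its left, z up, the work surface at z = 0. Lengths are in m, angles in degrees, forces in N, time in s.
With the tool pointing down it reaches from about 0.375 to 0.9 m from the base axis. Payload 3.1 kg.
Tool frame: the origin (TCP) lies midway between the tips of the shut fingers; the grasp point (between the pads) lies 19 mm behind it; z points along the fingers, y is the line along which they close (so a half turn about z gives the same grasp; the last joint's range is limited). The gripper opens to 87 mm and grips with 3 to 60 N. Pads are 19 mm wide; open, the fingers measure 117 mm over their backs; the gripper's body (75 mm by 190 mm) begins 51 mm behind the grasp point.
Start: joints at [-80.816, 30.224, 82.088, -0, 67.689, -10.227], TCP at [0.208, -0.589, 0.223] pointing down, gripper open.
Joint ranges: [-176.69, 176.69], [-43.24, 126.21], [12.49, 139.97], [-82, 262], [0, 151.66], [-163.58, 163.58]. Speed limits (degrees/s): [159.86, 159.86, 180, 180, 180, 180].

## Interface

Orientations are given as a 3x3 rotation matrix whose columns are the frame's x, y, z axes.
In Python, from rig import bot, capture gives the robot as it stands.
- The arm moves only by the shell command python3 -m handwheel 'ROWS'. ROWS is a JSON object with one list for each field, all of the same length, 1 to 20, a row being the entries at one place: x, y, z (the shift in m), ax, ay, az (a rotation vector in degrees), aperture (the opening from 0.0 (shut) to 1.0 (fully open)); each row is the pose to reach, as a shift and turn from the pose commanded when the command began, along the tool's axes at that moment; what a row does not reach only later rows make up. A row lasts 1/10 s, in which the tool goes at most 0.05 m and 8.59 degrees, less where a joint would pass 70% of its speed; a pose out of reach is approached as far as the arm can. The fingers move at their own pace and stop on an object; the grip force is fixed at half the most. Time passes only in rows, so rows that do not move let the fingers close. It prints the time, the measured TCP pose, the force, the opening and the grip force at its end. Input that does not fit is refused with a message, and nothing moves.
- bot.read_state(): the state, without advancing time (a new reading comes with each control period).
- capture(name): name is "scene" or "top" or "wrist"; returns a dict with "color" (400x640x3 uint8, red, green, blue), "K" (3x3 intrinsics, pixels), "D" ([k1, k2, p1, p2, k3] as OpenCV has them; the pictures are not rectified), "view" (4x4, takes a point from world to camera coordinates); the wrist camera has in their place "mount" (4x4, takes a point from camera to tool coordinates, whose origin is the TCP and whose axes are the flange's). Camera axes: x right, y up, looking along -z (the intrinsics and any distortion apply to the point x, -y, -z); pixel columns grow to the right and rows downward; lengths in m; the calibration is good to about 2 mm. A picture is of the moment at which its call begins: read the wrist's pose just before it. There is no depth.
- bot.hand_in(): hands the job in; it is judged then, once.
The state is a dict: "time_s": time; "joint_positions": joint angles; "qvel": joint speeds; "tau": joint torques, N m; "position": TCP position; "tcp_rot": TCP orientation; "force": force on the tool from outside, world axes, zero at the start; "moment": the same for the moment, N m; "opening": opening from 0.0 (shut) to 1.0 (fully open); "grasp_force": force on a finger pad.
Only numpy, scipy, OpenCV 4.12 (cv2) and the standard library are available. Lean on these libraries where they do the work, as an engineer would, in place of code of your own. Each camera call takes 0.05 s, during which the arm holds its last target. There are 200 camera calls.

## Working session

There is one attempt and no reset: what is moved stays moved. The work goes in short steps, Python scripts to look and compute and a shell command to move; the robot and the scene stay as the last step left them, time stands still between calls to the robot, and variables do not carry over. Pictures are saved under pics/ and viewed, at most 10 in all, crops included, and the job is handed in when it is done.

```bash
ls; mkdir -p pics; python3 - <<'E'
from rig import bot,capture
import cv2,numpy as np
s=bot.read_state();print({k:np.round(v,3).tolist() for k,v in s.items()})
for n in("scene","top"):
    c=capture(n);cv2.imwrite(f"pics/{n}0.png",c["color"][:,:,::-1]);print(n,np.round(c["K"],1).tolist(),np.round(c["D"],4),np.round(c["view"],4).tolist())
c=capture("wrist");print(c["mount"],c["K"]);cv2.imwrite("pics/w0.png",c["color"][:,:,::-1])
E
```

```text
pics
{'time_s': 0.0, 'joint_positions': [-80.815, 30.279, 82.156, 0.001, 67.688, -10.228], 'qvel': [0.069, 0.094, 0.101, -0.03, 0.012, -0.032], 'tau': [0.0, -44.004, -17.66, 0.063, 0.058, -0.0], 'position': [0.208, -0.589, 0.222], 'tcp_rot': [[0.943, 0.332, -0.0], [0.332, -0.943, 0.002], [0.0, -0.002, -1.0]], 'force': [-0.378, -0.214, 0.577], 'moment': [0.02, 0.004, -0.034], 'grasp_force': 0.0, 'opening': 1.001}
scene [[379.7, 0.0, 316.0], [0.0, 379.7, 198.4], [0.0, 0.0, 1.0]] [-0.0491  0.      0.      0.      0.    ] [[-0.7087, 0.7054, 0.0117, 0.3992], [-0.4406, -0.4554, 0.7736, 0.1588], [0.5511, 0.5431, 0.6335, -1.4481], [0.0, 0.0, 0.0, 1.0]]
top [[395.8, 0.0, 324.6], [0.0, 395.8, 198.3], [0.0, 0.0, 1.0]] [-0.0097  0.      0.      0.      0.    ] [[0.0103, -0.9999, -0.003, -0.0079], [0.978, 0.0095, 0.2084, -0.5676], [-0.2083, -0.005, 0.978, -0.9897], [0.0, 0.0, 0.0, 1.0]]
[[ 6.89511074e-05  9.65528038e-01  2.60299063e-01  7.02900738e-02]
 [ 9.99999807e-01  9.39406472e-05 -6.13346130e-04 -2.24586499e-04]
 [-6.16655548e-04  2.60299055e-01 -9.65527846e-01 -1.62026930e-01]
 [ 0.00000000e+00  0.00000000e+00  0.00000000e+00  1.00000000e+00]] [[283.56428179   0.         321.1038384 ]
 [  0.         283.56428179 198.179078  ]
 [  0.           0.           1.        ]]
```

View pics/scene0.png

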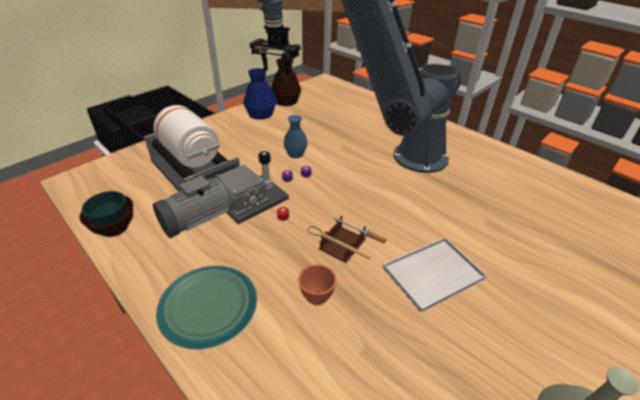

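View pics/top0.png

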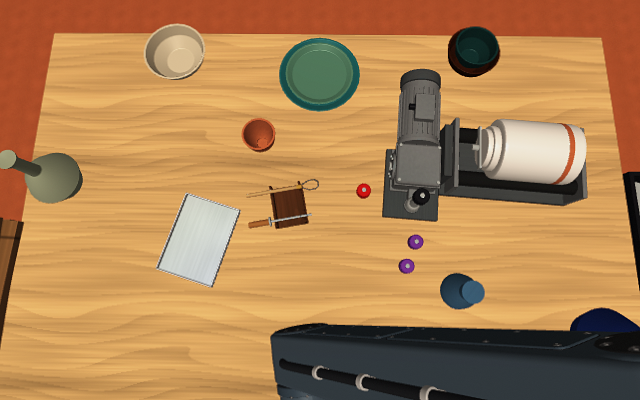

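Cap candidates: black cap on the filler tube at scene (264,157) / top (421,196). Lookalikes are red at top (363,191) and purple at top (416,242) and (406,266). Stick candidates in the rest: the one with collar and thick handle at top (258,224), and the loop trimming tool at top (318,184), which I leave alone. Next I check these in one close crop.

```bash
cat > h.py <<'E'
import numpy as np,cv2
from rig import bot,capture
F=np.diag([1,-1,-1.])
def cam(n):
    s=bot.read_state();c=capture(n)
    if "view" in c: V=np.array(c["view"])
    else:
        T=np.eye(4);T[:3,:3]=s["tcp_rot"];T[:3,3]=s["position"];V=np.linalg.inv(T@np.array(c["mount"]))
    c["V"]=V;c["D"]=np.array(c["D"],float);c["K"]=np.array(c["K"]);return c
def proj(c,P):
    R=F@c["V"][:3,:3];t=F@c["V"][:3,3]
    return cv2.projectPoints(np.atleast_2d(P).astype(float),cv2.Rodrigues(R)[0],t,c["K"],c["D"])[0][:,0]
def ray(c,uv):
    n=cv2.undistortPoints(np.array([[uv]],float),c["K"],c["D"])[0,0]
    R=c["V"][:3,:3];d=R.T@F@np.array([n[0],n[1],1.]);return -R.T@c["V"][:3,3],d/np.linalg.norm(d)
def atz(c,uv,z):
    o,d=ray(c,uv);return o+d*(z-o[2])/d[2]
def tri(*cu):
    A=np.zeros((3,3));b=np.zeros(3)
    for c,uv in cu:
        o,d=ray(c,uv);M=np.eye(3)-np.outer(d,d);A+=M;b+=M@o
    return np.linalg.solve(A,b)
def save(im,f):cv2.imwrite("pics/"+f,im[:,:,::-1])
def crop(c,x,y,w,h,k):return cv2.resize(c["color"][y:y+h,x:x+w],None,fx=k,fy=k,interpolation=cv2.INTER_CUBIC)
E
python3 - <<'E'
from h import *
t=cam("top");s=cam("scene")
a=np.hstack([crop(t,235,165,100,75,4),crop(t,375,140,100,75,4)])
b=np.hstack([crop(s,300,200,100,75,4),crop(s,215,135,100,75,4)])
save(np.vstack([a,b]),"c1.png")
print(atz(t,(421,196),.156),atz(s,(264,157),.156),tri((t,(421,196)),(s,(264,155))))
for p in[(186,193),(240,209),(213,287),(157,268)]:print(atz(t,p,.018))
for p in[(445,239),(485,273),(423,308),(384,266)]:print(atz(s,p,.018))
print(atz(t,(249,225),.044),atz(t,(310,215),.044))
E
```

```text
[ 0.55507265 -0.23458239  0.156     ] [ 0.57311378 -0.21674598  0.156     ] [ 0.55733996 -0.23708395  0.1466033 ]
[0.58787713 0.38252502 0.018     ]
[0.54427066 0.23000801 0.018     ]
[0.33439228 0.29000191 0.018     ]
[0.38209959 0.44318486 0.018     ]
[0.34314021 0.30327408 0.018     ]
[0.37847873 0.44414227 0.018     ]
[0.58767774 0.38751629 0.018     ]
[0.54948874 0.24112213 0.018     ]
[0.49656309 0.19791791 0.044     ] [0.52508557 0.03631685 0.044     ]
```

View pics/c1.png

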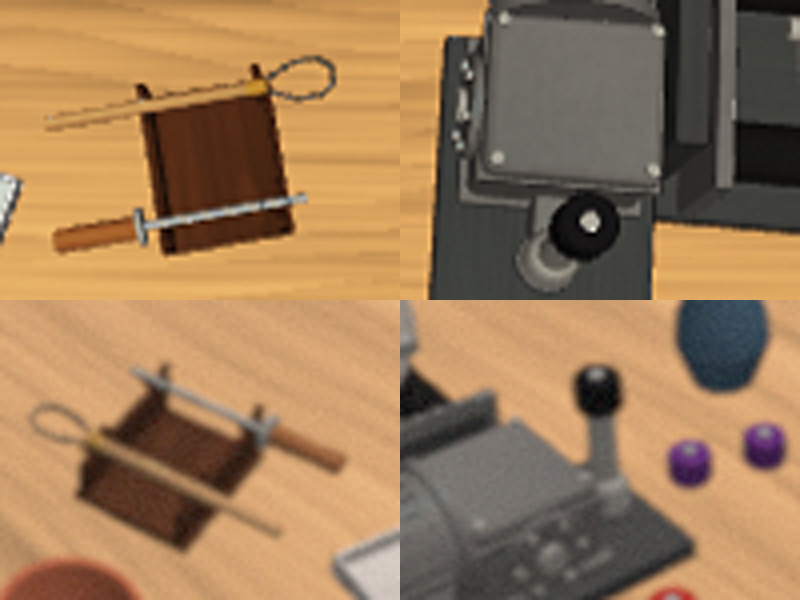

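The crop confirms the black cap with steel button on the tube (button at top ≈(422.5,195.5)). The dipstick has its collar at top ≈(270,221.5), handle end (249,225) and tip (311,215); the loop tool is in the other notch. I move the wrist over the cap.

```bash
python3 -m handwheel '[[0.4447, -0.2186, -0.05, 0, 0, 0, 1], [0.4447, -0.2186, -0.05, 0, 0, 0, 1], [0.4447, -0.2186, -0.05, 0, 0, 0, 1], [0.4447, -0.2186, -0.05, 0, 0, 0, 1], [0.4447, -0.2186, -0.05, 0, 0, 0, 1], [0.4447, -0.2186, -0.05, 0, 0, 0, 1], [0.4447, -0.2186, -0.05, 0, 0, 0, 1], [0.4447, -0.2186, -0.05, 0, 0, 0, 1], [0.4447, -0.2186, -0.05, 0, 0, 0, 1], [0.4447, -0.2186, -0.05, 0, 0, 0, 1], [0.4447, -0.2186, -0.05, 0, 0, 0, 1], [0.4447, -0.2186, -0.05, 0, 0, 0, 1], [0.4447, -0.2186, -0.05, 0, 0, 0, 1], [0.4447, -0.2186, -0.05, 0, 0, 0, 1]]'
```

```text
refused: ROWS must be an object with one list for each field. Nothing was moved.
```

Refused on format, not on reach. It needs an object with one list for each field.

```bash
python3 -m handwheel '{"x":[0.4447, 0.4447, 0.4447, 0.4447, 0.4447, 0.4447, 0.4447, 0.4447, 0.4447, 0.4447, 0.4447, 0.4447, 0.4447, 0.4447], "y":[-0.2186, -0.2186, -0.2186, -0.2186, -0.2186, -0.2186, -0.2186, -0.2186, -0.2186, -0.2186, -0.2186, -0.2186, -0.2186, -0.2186], "z":[-0.05, -0.05, -0.05, -0.05, -0.05, -0.05, -0.05, -0.05, -0.05, -0.05, -0.05, -0.05, -0.05, -0.05], "ax":[0, 0, 0, 0, 0, 0, 0, 0, 0, 0, 0, 0, 0, 0], "ay":[0, 0, 0, 0, 0, 0, 0, 0, 0, 0, 0, 0, 0, 0], "az":[0, 0, 0, 0, 0, 0, 0, 0, 0, 0, 0, 0, 0, 0], "aperture":[1, 1, 1, 1, 1, 1, 1, 1, 1, 1, 1, 1, 1, 1]}'; python3 - <<'E'
from h import *
c=cam("wrist");t=cam("top");s=cam("scene")
print(np.round(bot.read_state()["joint_positions"],1),bot.read_state()["position"])
print(atz(t,(422.5,195.3),.156),proj(c,atz(t,(422.5,195.3),.156)))
a=c["color"];b=np.hstack([crop(t,400,180,40,25,8),crop(t,240,205,80,50,4)])
save(np.vstack([a,b]),"w1.png")
print("mill edge",atz(t,(375+430/4,140+300/4),.02),atz(t,(375+447/4,140+37/4),.02))
for p in[(248.8,225),(270.3,221.5),(311.3,214.8)]:print(atz(t,p,.044))
E
```

```text
time_s: 1.65
position: [0.5534, -0.2367, 0.2723]
tcp_rot: [[0.944, 0.33, -0.001], [0.33, -0.944, 0.0], [-0.001, -0.001, -1.0]]
force: [-0.2, -0.7, 0.2]
opening: 1.001
grasp_force: 0.0
[-33.8  25.5  82.1  -0.   72.4  37. ] [ 0.55369556 -0.2366084   0.27244548]
[ 0.55683284 -0.23826333  0.156     ] [[323.82133555 190.95633261]]
mill edge [ 0.53368262 -0.43369745  0.02      ] [ 0.72252248 -0.45954818  0.02      ]
[0.4965577  0.19844991 0.044     ]
[0.50651892 0.14164817 0.044     ]
[0.52566053 0.03285661 0.044     ]
```

View pics/w1.png

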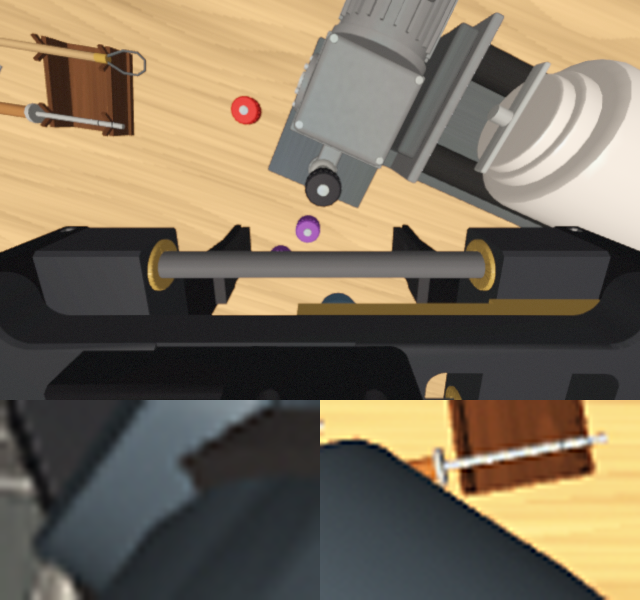

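The wrist picture shows the black cap button at (323,190), matching the top-camera estimate within 1 px. The gear-case top screws are at (334,38), (422,80), (298,125) and (380,160), and the collar is at about (35,113).

```bash
python3 - <<'E'
from h import *
c=cam("wrist");T=bot.read_state()
im=c["color"].astype(int)
b=im[180:200,313:333].sum(2);ys,xs=np.nonzero(b>330);uv=(313+xs.mean(),180+ys.mean());print(len(xs),uv)
P=atz(c,uv,.156);print("cap",P)
q=[atz(c,p,.108) for p in[(334,38),(422,80),(298,125),(380,160)]];print(np.round(q,3))
for a,b in((2,0),(3,1)):
    d=q[a]-q[b];print("yaw of x",np.degrees(np.arctan2(*(-d)[1::-1])))
R=np.array(T["tcp_rot"]);print("tool delta to cap",R.T@(P-T["position"]))
E
```

```text
122 (np.float64(322.4918032786885), np.float64(190.3360655737705))
cap [ 0.5573245  -0.23674127  0.156     ]
[[ 0.703 -0.198  0.108]
 [ 0.696 -0.301  0.108]
 [ 0.608 -0.19   0.108]
 [ 0.602 -0.291  0.108]]
yaw of x -4.900707757807999
yaw of x -5.913136786879468
tool delta to cap [0.00319196 0.00144313 0.1164986 ]
```

```bash
python3 -m handwheel '{"x":[0.0032, 0.0032, 0.0032, 0.0032, 0.0032, 0.0032, 0.0032, 0.0032, 0.0032, 0.0032, 0.0032, 0.0032, 0.0032, 0.0032, 0.0032, 0.0032], "y":[0.0014, 0.0014, 0.0014, 0.0014, 0.0014, 0.0014, 0.0014, 0.0014, 0.0014, 0.0014, 0.0014, 0.0014, 0.0014, 0.0014, 0.0014, 0.0014], "z":[0.03, 0.07, 0.10, 0.125, 0.14, 0.15, 0.152, 0.152, 0.152, 0.152, 0.152, 0.152, 0.152, 0.152, 0.152, 0.152], "ax":[0, 0, 0, 0, 0, 0, 0, 0, 0, 0, 0, 0, 0, 0, 0, 0], "ay":[0, 0, 0, 0, 0, 0, 0, 0, 0, 0, 0, 0, 0, 0, 0, 0], "az":[8, 16, 24, 24, 24, 24, 24, 24, 24, 24, 24, 24, 24, 24, 24, 24], "aperture":[1, 1, 1, 1, 1, 1, 1, 1, 0, 0, 0, 0, 0, 0, 0, 0]}'
```

```text
time_s: 3.45
position: [0.558, -0.2357, 0.1205]
tcp_rot: [[0.997, -0.08, -0.0], [-0.08, -0.997, 0.0], [-0.0, -0.0, -1.0]]
force: [-0.2, 1.0, 0.7]
opening: 0.435
grasp_force: 30.0
```

```bash
python3 -m handwheel '{"x":[0, 0, 0, 0, 0, 0, 0, 0, 0, 0, 0], "y":[0, 0, 0, 0, 0, 0, 0, 0, 0, 0, 0], "z":[-0.004, -0.008, -0.012, -0.016, -0.020, -0.025, -0.03, -0.04, -0.06, -0.08, -0.08], "ax":[0, 0, 0, 0, 0, 0, 0, 0, 0, 0, 0], "ay":[0, 0, 0, 0, 0, 0, 0, 0, 0, 0, 0], "az":[0, 0, 0, 0, 0, 0, 0, 0, 0, 0, 0], "aperture":[0, 0, 0, 0, 0, 0, 0, 0, 0, 0, 0]}'; python3 - <<'E'
from h import *
c=cam("wrist");save(c["color"][60:,100:540],"w2.png")
E
```

```text
time_s: 4.55
position: [0.56, -0.2369, 0.204]
tcp_rot: [[0.997, -0.08, 0.006], [-0.08, -0.997, -0.004], [0.006, 0.003, -1.0]]
force: [0.3, 0.2, -0.6]
opening: 0.43
grasp_force: 30.0
```

View pics/w2.png

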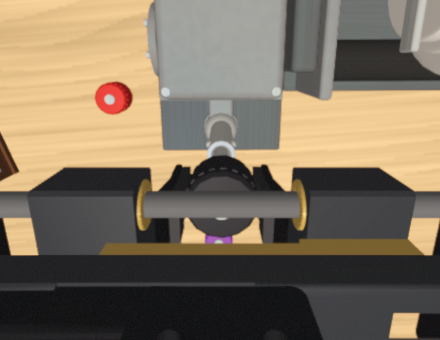

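Crop shows the cap held between the fingers at (222,195), tube mouth open behind it at (222,150). Now I check whether the cap slipped in the pads, since that sets the placing height.

```bash
python3 - <<'E'
from h import *
s=bot.read_state();c=cam("wrist");p=np.array(s["position"]);print(p)
a=p+[.0,0,0]; 
for sl in(0,.004,.008,.012):
  z0=p[2]+.0045-sl
  print(sl,"top far edge",proj(c,[p[0]+.0195,p[1],z0+.028])[0],"bot far",proj(c,[p[0]+.0195,p[1],z0])[0],"button near/far",proj(c,[p[0],p[1],z0+.031])[0])
print("mouth",proj(c,[.5573,-.2367,.145]),atz(c,(322,210),.145))
g=cv2.resize(c["color"][190:300,250:390],None,fx=5.7,fy=5.4,interpolation=cv2.INTER_CUBIC)
g=np.clip(g.astype(float)*1.8,0,255).astype(np.uint8)
save(g,"w3.png")
E
```

```text
[ 0.55897065 -0.23633254  0.20233058]
0 top far edge [317.74728391 229.45586924] bot far [318.16588097 212.01985815] button near/far [320.95898699 268.50185378]
0.004 top far edge [317.81685011 226.55846307] bot far [318.21474346 209.98431643] button near/far [320.94145012 264.59790956]
0.008 top far edge [317.88272917 223.81452716] bot far [318.26142193 208.03970885] button near/far [320.92482929 260.89805471]
0.012 top far edge [317.94520682 221.21217587] bot far [318.30605968 206.18007267] button near/far [320.90905448 257.38667659]
mouth [[321.31921102 213.64743386]] [ 0.56034813 -0.23749699  0.145     ]
```

View pics/w3.png

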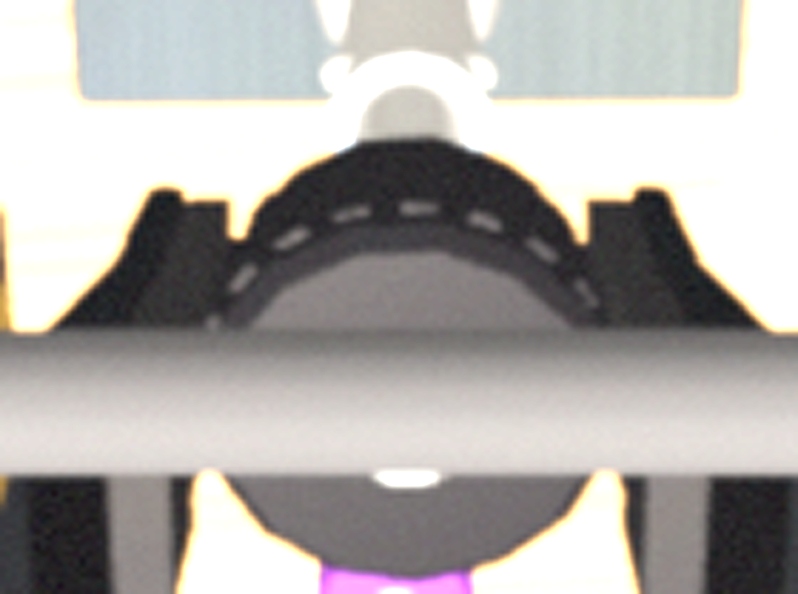

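Crop: cap bottom edge at about full-image row 216 (predicted 215 with no slip), so the fingertips reach about 4.5 mm below the cap's underside, which is too low to set it on the tray floor. I rest it lightly back on the spring balls and regrip higher.

```bash
python3 -m handwheel '{"x":[0, 0, 0, 0, 0, 0], "y":[0, 0, 0, 0, 0, 0], "z":[0.02, 0.04, 0.055, 0.062, 0.064, 0.064], "ax":[0, 0, 0, 0, 0, 0], "ay":[0, 0, 0, 0, 0, 0], "az":[0, 0, 0, 0, 0, 0], "aperture":[0, 0, 0, 0, 0, 0]}'; python3 -m handwheel '{"x":[0, 0, 0], "y":[0, 0, 0], "z":[0.001, 0.002, 0.002], "ax":[0, 0, 0], "ay":[0, 0, 0], "az":[0, 0, 0], "aperture":[0, 0, 0]}'
```

```text
time_s: 5.25
position: [0.5575, -0.2355, 0.1355]
tcp_rot: [[0.997, -0.08, -0.002], [-0.08, -0.997, 0.001], [-0.002, -0.001, -1.0]]
force: [0.0, 0.1, -0.4]
opening: 0.43
grasp_force: 30.0
time_s: 5.55
position: [0.5578, -0.2356, 0.1343]
tcp_rot: [[0.997, -0.08, -0.0], [-0.08, -0.997, 0.0], [-0.001, -0.0, -1.0]]
force: [-0.2, -0.2, -0.2]
opening: 0.432
grasp_force: 30.0
```

```bash
python3 -m handwheel '{"x":[0, 0, 0], "y":[0, 0, 0], "z":[0.001, 0.0015, 0.0015], "ax":[0, 0, 0], "ay":[0, 0, 0], "az":[0, 0, 0], "aperture":[0, 0, 0]}'
```

```text
time_s: 5.85
position: [0.558, -0.2357, 0.133]
tcp_rot: [[0.997, -0.08, -0.0], [-0.08, -0.997, 0.0], [-0.0, -0.0, -1.0]]
force: [-0.1, 0.5, -0.8]
opening: 0.429
grasp_force: 30.0
```

```bash
for i in 1; do python3 -m handwheel '{"x":[0, 0], "y":[0, 0], "z":[0.0015, 0.0015], "ax":[0, 0], "ay":[0, 0], "az":[0, 0], "aperture":[0, 0]}'; done; python3 -m handwheel '{"x":[0, 0], "y":[0, 0], "z":[0.0015, 0.0015], "ax":[0, 0], "ay":[0, 0], "az":[0, 0], "aperture":[0, 0]}'
```

```text
time_s: 6.05
position: [0.5579, -0.2356, 0.1314]
tcp_rot: [[0.997, -0.08, -0.0], [-0.08, -0.997, 0.0], [-0.0, -0.0, -1.0]]
force: [-0.4, 0.2, -0.5]
opening: 0.434
grasp_force: 30.0
time_s: 6.25
position: [0.5579, -0.2357, 0.1299]
tcp_rot: [[0.997, -0.08, -0.0], [-0.08, -0.997, 0.0], [-0.0, -0.0, -1.0]]
force: [-0.1, 0.0, -0.6]
opening: 0.435
grasp_force: 30.0
```

```bash
python3 -m handwheel '{"x":[0, 0], "y":[0, 0], "z":[0.0015, 0.0015], "ax":[0, 0], "ay":[0, 0], "az":[0, 0], "aperture":[0, 0]}';python3 -m handwheel '{"x":[0, 0], "y":[0, 0], "z":[0.0015, 0.0015], "ax":[0, 0], "ay":[0, 0], "az":[0, 0], "aperture":[0, 0]}'
```

```text
time_s: 6.45
position: [0.558, -0.236, 0.1287]
tcp_rot: [[0.997, -0.08, 0.0], [-0.08, -0.997, -0.001], [0.0, 0.001, -1.0]]
force: [0.4, -0.5, 0.5]
opening: 0.432
grasp_force: 30.0
time_s: 6.65
position: [0.5582, -0.2361, 0.1271]
tcp_rot: [[0.997, -0.08, 0.001], [-0.08, -0.997, -0.001], [0.001, 0.001, -1.0]]
force: [-0.7, -0.5, 0.4]
opening: 0.434
grasp_force: 30.0
```

```bash
python3 -m handwheel '{"x":[0, 0], "y":[0, 0], "z":[0.0015, 0.0015], "ax":[0, 0], "ay":[0, 0], "az":[0, 0], "aperture":[0, 0]}';python3 -m handwheel '{"x":[0, 0], "y":[0, 0], "z":[0.0015, 0.0015], "ax":[0, 0], "ay":[0, 0], "az":[0, 0], "aperture":[0, 0]}';python3 -m handwheel '{"x":[0, 0], "y":[0, 0], "z":[0.0015, 0.0015], "ax":[0, 0], "ay":[0, 0], "az":[0, 0], "aperture":[0, 0]}'
```

```text
time_s: 6.85
position: [0.5582, -0.236, 0.1253]
tcp_rot: [[0.997, -0.08, 0.001], [-0.08, -0.997, -0.0], [0.001, 0.0, -1.0]]
force: [0.3, -1.9, -0.3]
opening: 0.431
grasp_force: 30.0
time_s: 7.05
position: [0.5581, -0.2358, 0.1237]
tcp_rot: [[0.997, -0.08, 0.0], [-0.08, -0.997, -0.0], [0.0, 0.0, -1.0]]
force: [-0.3, -2.0, -1.5]
opening: 0.43
grasp_force: 30.0
time_s: 7.25
position: [0.5579, -0.2357, 0.122]
tcp_rot: [[0.997, -0.08, -0.0], [-0.08, -0.997, 0.0], [-0.0, -0.0, -1.0]]
force: [-0.2, -1.4, -1.7]
opening: 0.43
grasp_force: 30.0
```

```bash
python3 -m handwheel '{"x":[0, 0, 0, 0, 0, 0, 0, 0, 0, 0, 0, 0, 0, 0], "y":[0, 0, 0, 0, 0, 0, 0, 0, 0, 0, 0, 0, 0, 0], "z":[0.0015, 0.0015, 0, 0, 0, -0.004, -0.008, -0.0105, -0.0105, -0.0105, -0.0105, -0.0105, -0.0105, -0.0105], "ax":[0, 0, 0, 0, 0, 0, 0, 0, 0, 0, 0, 0, 0, 0], "ay":[0, 0, 0, 0, 0, 0, 0, 0, 0, 0, 0, 0, 0, 0], "az":[0, 0, 0, 0, 0, 0, 0, 0, 0, 0, 0, 0, 0, 0], "aperture":[0, 0, 0.6, 0.6, 0.6, 0.6, 0.6, 0.6, 0.6, 0, 0, 0, 0, 0]}'
```

```text
time_s: 8.65
position: [0.5579, -0.2356, 0.1329]
tcp_rot: [[0.997, -0.08, -0.0], [-0.08, -0.997, 0.0], [-0.0, -0.0, -1.0]]
force: [0.5, -0.6, -0.6]
opening: 0.43
grasp_force: 30.0
```

```bash
python3 -m handwheel '{"x":[0, 0, 0, 0, 0, 0, 0, 0, 0, 0, 0, 0], "y":[0, 0, 0, 0, 0, 0, 0, 0, 0, 0, 0, 0], "z":[-0.004, -0.008, -0.012, -0.016, -0.020, -0.025, -0.03, -0.04, -0.06, -0.08, -0.08, -0.08], "ax":[0, 0, 0, 0, 0, 0, 0, 0, 0, 0, 0, 0], "ay":[0, 0, 0, 0, 0, 0, 0, 0, 0, 0, 0, 0], "az":[0, 0, 0, 0, 0, 0, 0, 0, 0, 0, 0, 0], "aperture":[0, 0, 0, 0, 0, 0, 0, 0, 0, 0, 0, 0]}'; python3 - <<'E'
from h import *
c=cam("wrist");print(bot.read_state()["position"]);g=c["color"][190:300,250:390]
np.save("g.npy",c["color"])
col=c["color"][190:320,312:332].mean(2).mean(1);print(np.round(col).astype(int).tolist())
E
```

```text
time_s: 9.85
position: [0.5581, -0.2357, 0.2135]
tcp_rot: [[0.997, -0.08, 0.001], [-0.08, -0.997, -0.001], [0.001, 0.0, -1.0]]
force: [0.7, 0.7, -0.4]
opening: 0.429
grasp_force: 30.0
[ 0.55752288 -0.23543288  0.21261823]
[113, 113, 113, 113, 117, 138, 167, 189, 200, 200, 185, 167, 153, 143, 136, 131, 128, 122, 103, 59, 32, 25, 24, 25, 25, 24, 24, 25, 30, 39, 41, 30, 30, 36, 37, 38, 44, 60, 73, 77, 77, 77, 77, 76, 76, 76, 76, 75, 75, 75, 75, 75, 74, 74, 74, 77, 87, 108, 139, 163, 161, 104, 68, 66, 70, 75, 82, 87, 90, 95, 99, 104, 107, 110, 112, 114, 117, 119, 122, 123, 124, 124, 124, 124, 122, 121, 117, 104, 76, 67, 65, 63, 59, 69, 90, 109, 125, 136, 143, 146, 149, 150, 149, 152, 162, 170, 174, 174, 173, 169, 162, 153, 145, 121, 94, 89, 89, 89, 89, 89, 89, 89, 89, 88, 79, 43, 34, 35, 34, 34]
```

The cap edge moved from row 216 to row 209, so the cap now sits about 12 mm lower in the grip, with the tips about 8 mm above its underside. I carry it to the tray's near end.

```bash
python3 -m handwheel '{"x":[-0.01, -0.025, -0.2, -0.2, -0.2, -0.2, -0.2, -0.2, -0.2, -0.2, -0.2, -0.2, -0.2, -0.2, -0.2, -0.2, -0.2, -0.2, -0.2], "y":[-0.03, -0.07, -0.579, -0.579, -0.579, -0.579, -0.579, -0.579, -0.579, -0.579, -0.579, -0.579, -0.579, -0.579, -0.579, -0.579, -0.579, -0.579, -0.579], "z":[0, 0, 0, 0, 0, 0, 0, 0, 0, 0, 0, 0, 0, 0, 0, 0, 0.05, 0.05, 0.05], "ax":[0, 0, 0, 0, 0, 0, 0, 0, 0, 0, 0, 0, 0, 0, 0, 0, 0, 0, 0], "ay":[0, 0, 0, 0, 0, 0, 0, 0, 0, 0, 0, 0, 0, 0, 0, 0, 0, 0, 0], "az":[0, 0, 0, 0, 0, 0, 0, 0, 11.7, 11.7, 11.7, 11.7, 11.7, 11.7, 11.7, 11.7, 11.7, 11.7, 11.7], "aperture":[0, 0, 0, 0, 0, 0, 0, 0, 0, 0, 0, 0, 0, 0, 0, 0, 0, 0, 0]}'; python3 - <<'E'
from h import *
c=cam("wrist");s=bot.read_state();print(s["position"],s["joint_positions"])
t=cam("top");save(np.vstack([c["color"][:300],crop(t,140,120,213,100,3)[:,:640]]),"w4.png")
E
```

```text
time_s: 11.8
position: [0.4046, 0.3557, 0.1624]
tcp_rot: [[0.959, -0.283, -0.003], [-0.283, -0.959, -0.002], [-0.003, 0.003, -1.0]]
force: [1.2, 0.7, -0.3]
opening: 0.431
grasp_force: 30.0
[0.405737  0.3565797 0.1638046] [ 2.94547868e+01  2.83107598e+01  9.77024084e+01 -6.05182903e-03
  5.39823789e+01  1.35852429e+02]Traceback (most recent call last):
  File "<stdin>", line 3, in <module>
    return _nx.concatenate(arrs, 0, dtype=dtype, casting=casting)
           ~~~~~~~~~~~~~~~^^^^^^^^^^^^^^^^^^^^^^^^^^^^^^^^^^^^^^^
ValueError: all the input array dimensions except for the concatenation axis must match exactly, but along dimension 1, the array at index 0 has size 640 and the array at index 1 has size 639
```

```bash
python3 - <<'E'
from h import *
c=cam("wrist");t=cam("top")
save(np.vstack([c["color"][:300],crop(t,140,120,160,75,4)]),"w4.png")
E
```

```text
(no output)
```

View pics/w4.png

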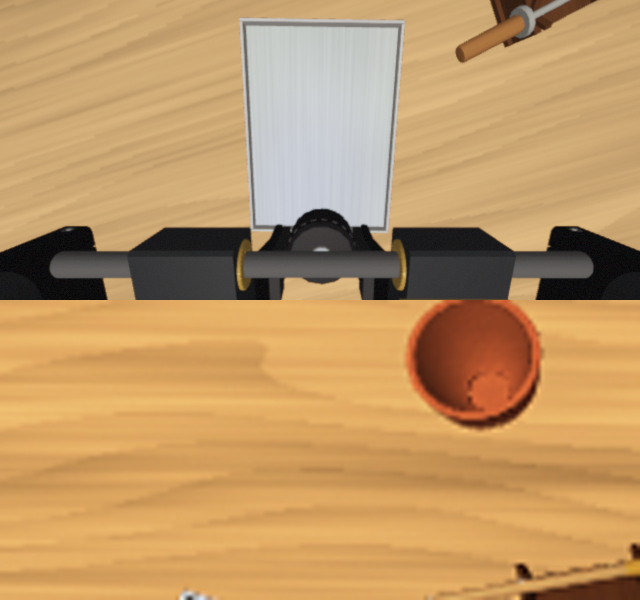

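Wrist view: tray corners at (241,18), (404,20), (388,232) and (250,230). The dipstick handle end is at (460,54) and the collar at (524,21), and the cap is held.

```bash
python3 - <<'E'
from h import *
c=cam("wrist");s=bot.read_state()
q=np.array([atz(c,p,.018) for p in[(241,18),(404,20),(388,232),(250,230)]]);print(np.round(q,4),q.mean(0))
d=q[0]+q[1]-q[2]-q[3];yaw=np.arctan2(d[1],d[0]);print(np.degrees(yaw))
C=q.mean(0);L=np.array([[np.cos(yaw),np.sin(yaw)],[-np.sin(yaw),np.cos(yaw)]])
p=np.array(s["position"]);print("cap in tray",L@(p-C)[:2])
print("handle end",atz(c,(460,54),.044),"collar",atz(c,(524,21),.044))
E
```

```text
[[0.5885 0.3847 0.018 ]
 [0.5426 0.2344 0.018 ]
 [0.3333 0.2978 0.018 ]
 [0.3808 0.4513 0.018 ]] [0.46128182 0.34207977 0.018     ]
-17.32352027824098
cap in tray [-0.05731556 -0.00149264]
handle end [0.49554122 0.20004349 0.044     ] collar [0.50591392 0.14191423 0.044     ]
```

```bash
python3 -m handwheel '{"x":[0, 0, 0, 0, 0, 0, 0, 0, 0], "y":[0.001, 0.001, 0.001, 0.001, 0.001, 0.001, 0.001, 0.001, 0.001], "z":[0.03, 0.07, 0.1, 0.125, 0.14, 0.146, 0.147, 0.147, 0.147], "ax":[0, 0, 0, 0, 0, 0, 0, 0, 0], "ay":[0, 0, 0, 0, 0, 0, 0, 0, 0], "az":[0, 0, 0, 0, 0, 0, 0, 0, 0], "aperture":[0, 0, 0, 0, 0, 0, 0, 0, 0]}'; python3 -m handwheel '{"x":[0, 0, 0], "y":[0, 0, 0], "z":[0.001, 0.002, 0.002], "ax":[0, 0, 0], "ay":[0, 0, 0], "az":[0, 0, 0], "aperture":[0, 0, 0]}'
```

```text
time_s: 12.95
position: [0.4055, 0.357, 0.0173]
tcp_rot: [[0.96, -0.28, 0.002], [-0.28, -0.96, 0.001], [0.002, -0.002, -1.0]]
force: [0.6, -0.2, -0.4]
opening: 0.432
grasp_force: 30.0
time_s: 13.25
position: [0.4047, 0.3565, 0.0143]
tcp_rot: [[0.96, -0.28, 0.0], [-0.28, -0.96, 0.0], [0.0, -0.0, -1.0]]
force: [0.3, -0.1, -0.1]
opening: 0.427
grasp_force: 30.0
```

```bash
python3 -m handwheel '{"x":[0, 0, 0], "y":[0, 0, 0], "z":[0.001, 0.0015, 0.0015], "ax":[0, 0, 0], "ay":[0, 0, 0], "az":[0, 0, 0], "aperture":[0, 0, 0]}'; python3 -m handwheel '{"x":[0, 0], "y":[0, 0], "z":[0.001, 0.001], "ax":[0, 0], "ay":[0, 0], "az":[0, 0], "aperture":[0, 0]}'
```

```text
time_s: 13.55
position: [0.4046, 0.3564, 0.0124]
tcp_rot: [[0.96, -0.28, -0.0], [-0.28, -0.96, -0.0], [-0.0, 0.0, -1.0]]
force: [0.4, -0.6, -0.7]
opening: 0.433
grasp_force: 30.0
time_s: 13.75
position: [0.4046, 0.3564, 0.0114]
tcp_rot: [[0.96, -0.281, -0.0], [-0.281, -0.96, -0.0], [-0.0, 0.0, -1.0]]
force: [-0.1, -0.1, -0.5]
opening: 0.431
grasp_force: 30.0
```

```bash
python3 -m handwheel '{"x":[0, 0], "y":[0, 0], "z":[0.001, 0.001], "ax":[0, 0], "ay":[0, 0], "az":[0, 0], "aperture":[0, 0]}'; python3 -m handwheel '{"x":[0, 0], "y":[0, 0], "z":[0.001, 0.001], "ax":[0, 0], "ay":[0, 0], "az":[0, 0], "aperture":[0, 0]}'
```

```text
time_s: 13.95
position: [0.4047, 0.3565, 0.0109]
tcp_rot: [[0.96, -0.28, 0.0], [-0.28, -0.96, 0.0], [0.0, -0.0, -1.0]]
force: [0.1, -1.0, 3.2]
opening: 0.429
grasp_force: 30.0
time_s: 14.15
position: [0.4047, 0.3565, 0.0108]
tcp_rot: [[0.96, -0.28, 0.0], [-0.28, -0.96, 0.0], [0.0, -0.0, -1.0]]
force: [-1.9, -1.0, 11.1]
opening: 0.431
grasp_force: 30.0
```

Contact with the tray floor at TCP z 0.0109, as expected. I release and rise.

```bash
python3 -m handwheel '{"x":[0, 0, 0, 0, 0, 0, 0, 0, 0, 0, 0, 0, 0], "y":[0, 0, 0, 0, 0, 0, 0, 0, 0, 0, 0, 0, 0], "z":[-0.001, -0.001, -0.001, -0.001, -0.001, -0.01, -0.03, -0.07, -0.11, -0.15, -0.19, -0.2, -0.2], "ax":[0, 0, 0, 0, 0, 0, 0, 0, 0, 0, 0, 0, 0], "ay":[0, 0, 0, 0, 0, 0, 0, 0, 0, 0, 0, 0, 0], "az":[0, 0, 0, 0, 0, 0, 0, 0, 0, 0, 0, 0, 0], "aperture":[0, 0.6, 0.6, 0.6, 0.6, 0.6, 0.6, 0.6, 0.6, 0.6, 0.6, 0.6, 0.6]}'; cat >> h.py <<'E'
from scipy.spatial.transform import Rotation as Rn
def delta(p,R):
    s=bot.read_state();R0=np.array(s["tcp_rot"]);return np.round(R0.T@(np.array(p)-s["position"]),4),np.round(Rn.from_matrix(R0.T@R).as_rotvec(degrees=True),2)
def mat(y,z):
    y=np.array(y,float);z=np.array(z,float);z/=np.linalg.norm(z);y/=np.linalg.norm(y);return np.c_[np.cross(y,z),y,z]
UP=np.array([0,0,1.])
def wrist(R,j1,j23):
    M=Rn.from_euler("ZY",[j1,j23],degrees=True).as_matrix().T@R
    a=Rn.from_matrix(M).as_euler("ZYZ",degrees=True);out=[]
    for b in(a,np.array([a[0]+180,-a[1],a[2]+180])):
        b=b-[0,0,90];b[[0,2]]=(b[[0,2]]+180)%360-180;out.append(np.round(b))
    return out
E
python3 - <<'E'
from h import *
s=bot.read_state();j=s["joint_positions"];print(np.round(j,1),s["position"]);print(wrist(np.array(s["tcp_rot"]),j[0],j[1]+j[2]))
zd=np.array([-.178,.984,0]);zd/=np.linalg.norm(zd);h=np.cross(zd,UP);G=np.array([.5001,.1745,.044])+.004*zd
M=np.array([.5575,-.2362,.145])
for sg in(1,-1):
  for phi in(45,):
    c,n=np.cos(np.radians(phi)),np.sin(np.radians(phi))
    z=-n*zd-c*UP;R=mat(sg*h,z);W=G-.2*z;print("pick",sg,W,wrist(R,np.degrees(np.arctan2(W[1],W[0]))-11,115))
    for az in(-80,-60,-40,-110):
      g=np.array([np.cos(np.radians(az)),np.sin(np.radians(az)),0]);zi=-n*UP+c*g
      # axes map: zd->UP, UP->-g, h=zd x UP -> UP x -g
      Ri=mat(sg*np.cross(UP,-g),zi);W=M+[0,0,.1]-.2*zi;print("  ins",az,W,wrist(Ri,np.degrees(np.arctan2(W[1],W[0]))-11,115))
E
```

```text
time_s: 15.45
position: [0.4056, 0.3571, 0.2119]
tcp_rot: [[0.96, -0.28, 0.004], [-0.28, -0.96, 0.003], [0.004, -0.004, -1.0]]
force: [-0.8, 0.1, 0.5]
opening: 0.603
grasp_force: 0.0
[ 29.5  24.4  95.2  -0.   60.2 135.8] [0.40558623 0.35705053 0.21191075]
[array([ -0.,  60., 136.]), array([180., -60., -44.])]
pick 1 [0.47421422 0.31759891 0.18542136] [array([-44.,  81.,  26.]), array([ 136.,  -81., -154.])]
  ins -80 [ 0.53294244 -0.09692715  0.38642136] [array([-51.,  51., 177.]), array([129., -51.,  -3.])]
  ins -60 [ 0.48678932 -0.11372551  0.38642136] [array([-46.,  35., 157.]), array([134., -35., -23.])]
  ins -40 [ 0.44916496 -0.1452961   0.38642136] [array([-21.,  22., 118.]), array([159., -22., -62.])]
  ins -110 [ 0.60586895 -0.1033074   0.38642136] [array([ -48.,   72., -162.]), array([132., -72.,  18.])]
pick -1 [0.47421422 0.31759891 0.18542136] [array([ -44.,   81., -154.]), array([136., -81.,  26.])]
  ins -80 [ 0.53294244 -0.09692715  0.38642136] [array([-51.,  51.,  -3.]), array([129., -51., 177.])]
  ins -60 [ 0.48678932 -0.11372551  0.38642136] [array([-46.,  35., -23.]), array([134., -35., 157.])]
  ins -40 [ 0.44916496 -0.1452961   0.38642136] [array([-21.,  22., -62.]), array([159., -22., 118.])]
  ins -110 [ 0.60586895 -0.1033074   0.38642136] [array([-48.,  72.,  18.]), array([ 132.,  -72., -162.])]
```

```bash
python3 - <<'E'
from h import *
zd=np.array([-.178,.984,0]);zd/=np.linalg.norm(zd);h=np.cross(zd,UP);M=np.array([.5575,-.2362,.145])
for sg in(1,-1):
  for phi in(35,45):
    c,n=np.cos(np.radians(phi)),np.sin(np.radians(phi))
    G=np.array([.5001,.1745,.044])+.004*zd;z=-n*zd-c*UP;R=mat(sg*h,z);W=G-.2*z;print(phi,"pick",sg,wrist(R,np.degrees(np.arctan2(W[1],W[0]))-11,115)[0])
    if sg==1: print("   delta to 12cm above/back pick",delta(G+.019*z-.12*z,R),"pick",(G+.019*z).round(4))
    for az in(40,60,80,100):
      g=np.array([np.cos(np.radians(az)),np.sin(np.radians(az)),0]);zi=-n*UP+c*g
      Ri=mat(sg*np.cross(UP,-g),zi);W=M+[0,0,.1]-.2*zi;print("  ins",az,W.round(2),wrist(Ri,np.degrees(np.arctan2(W[1],W[0]))-11,115)[0])
E
```

```text
35 pick 1 [-36.  75.  23.]
   delta to 12cm above/back pick (array([0.1139, 0.0936, 0.0852]), array([ -35.35,  -22.24, -112.38])) pick [0.5013 0.1677 0.0284]
  ins 40 [ 0.43 -0.34  0.36] [ 58.  75. -21.]
  ins 60 [ 0.48 -0.38  0.36] [ 51.  90. -31.]
  ins 80 [ 0.53 -0.4   0.36] [ 41. 102. -43.]
  ins 100 [ 0.59 -0.4   0.36] [ 30. 112. -56.]
45 pick 1 [-44.  81.  26.]
   delta to 12cm above/back pick (array([0.1079, 0.0816, 0.0966]), array([ -45.33,  -28.4 , -109.63])) pick [0.5018 0.1652 0.0306]
  ins 40 [ 0.45 -0.33  0.39] [ 48.  71. -16.]
  ins 60 [ 0.49 -0.36  0.39] [ 43.  84. -30.]
  ins 80 [ 0.53 -0.38  0.39] [ 35.  95. -43.]
  ins 100 [ 0.58 -0.38  0.39] [ 25. 103. -57.]
35 pick -1 [ -36.   75. -157.]
  ins 40 [ 0.43 -0.34  0.36] [ 58.  75. 159.]
  ins 60 [ 0.48 -0.38  0.36] [ 51.  90. 149.]
  ins 80 [ 0.53 -0.4   0.36] [ 41. 102. 137.]
  ins 100 [ 0.59 -0.4   0.36] [ 30. 112. 124.]
45 pick -1 [ -44.   81. -154.]
  ins 40 [ 0.45 -0.33  0.39] [ 48.  71. 164.]
  ins 60 [ 0.49 -0.36  0.39] [ 43.  84. 150.]
  ins 80 [ 0.53 -0.38  0.39] [ 35.  95. 137.]
  ins 100 [ 0.58 -0.38  0.39] [ 25. 103. 123.]
```

```bash
python3 -m handwheel '{"x":[0.05, 0.1079, 0.1079, 0.1079, 0.1079, 0.1079, 0.1079, 0.1079, 0.1079, 0.1079, 0.1079, 0.1079, 0.1079, 0.1079, 0.1079, 0.1079, 0.1079, 0.1079], "y":[0.03, 0.0816, 0.0816, 0.0816, 0.0816, 0.0816, 0.0816, 0.0816, 0.0816, 0.0816, 0.0816, 0.0816, 0.0816, 0.0816, 0.0816, 0.0816, 0.0816, 0.0816], "z":[0, 0.0116, 0.0116, 0.0116, 0.0116, 0.0116, 0.0116, 0.0116, 0.0116, 0.0116, 0.0116, 0.0116, 0.0116, 0.0116, 0.0116, 0.0116, 0.0116, 0.0116], "ax":[-3, -45.33, -45.33, -45.33, -45.33, -45.33, -45.33, -45.33, -45.33, -45.33, -45.33, -45.33, -45.33, -45.33, -45.33, -45.33, -45.33, -45.33], "ay":[-2, -28.4, -28.4, -28.4, -28.4, -28.4, -28.4, -28.4, -28.4, -28.4, -28.4, -28.4, -28.4, -28.4, -28.4, -28.4, -28.4, -28.4], "az":[-7, -109.63, -109.63, -109.63, -109.63, -109.63, -109.63, -109.63, -109.63, -109.63, -109.63, -109.63, -109.63, -109.63, -109.63, -109.63, -109.63, -109.63], "aperture":[0.6, 0.6, 0.6, 0.6, 0.6, 0.6, 0.6, 0.6, 0.6, 0.6, 0.6, 0.6, 0.6, 0.6, 0.6, 0.6, 0.6, 0.6]}'; python3 - <<'E'
from h import *
zd=np.array([-.178,.984,0]);zd/=np.linalg.norm(zd);h=np.cross(zd,UP)
s=bot.read_state();print(np.round(s["joint_positions"],1),s["position"])
n=.5**.5;z=-n*zd-n*UP;R=mat(h,z);print(R.round(3),delta(np.array([.5018,.1652,.0306])-.05*z,R))
c=cam("wrist");save(c["color"][:400],"w5.png")
print([proj(c,np.array([.5257,.0329,.044])+k*zd)[0].round(1) for k in(0,.110,.115,.170)])
E
```

```text
time_s: 17.25
position: [0.4859, 0.2476, 0.1979]
tcp_rot: [[-0.127, 0.984, 0.122], [0.695, 0.176, -0.697], [-0.708, -0.004, -0.706]]
force: [-0.5, 0.2, 0.1]
opening: 0.604
grasp_force: 0.0
[ 35.8  39.5  84.8 -40.   81.9  41. ] [0.48592778 0.24758962 0.19789902]
[[-0.126  0.984  0.126]
 [ 0.696  0.178 -0.696]
 [-0.707 -0.    -0.707]] (array([0.0591, 0.0016, 0.1275]), array([-0.24,  0.07,  0.07]))
[array([322.8, 199.1]), array([323.1, 154.5]), array([323.1, 151.9]), array([323.3, 117.9])]
```

View pics/w5.png

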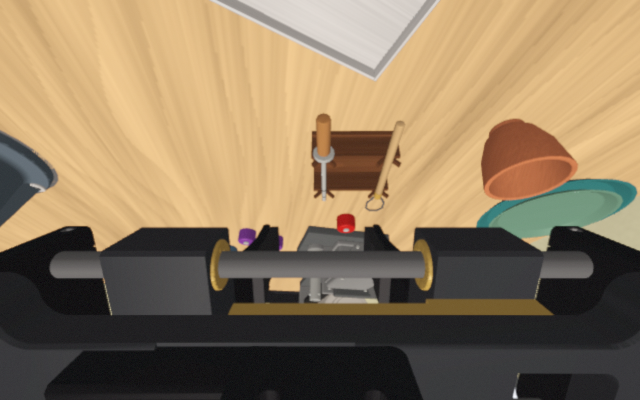

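Wrist view: handle end at (323,116), collar at (323,155) and tip at (323,198), matching the predicted (323,118)/(323,153)/(323,199). Now I go in along the tool axis and grip.

```bash
python3 -m handwheel '{"x":[0.02, 0.04, 0.0591, 0.0591, 0.0591, 0.0591, 0.0591, 0.0591, 0.0591, 0.0591, 0.0591, 0.0591], "y":[0.0016, 0.0016, 0.0016, 0.0016, 0.0016, 0.0016, 0.0016, 0.0016, 0.0016, 0.0016, 0.0016, 0.0016], "z":[0.04, 0.08, 0.12, 0.1275, 0.1275, 0.14, 0.152, 0.164, 0.173, 0.1775, 0.1775, 0.1775], "ax":[0, 0, 0, 0, 0, 0, 0, 0, 0, 0, 0, 0], "ay":[0, 0, 0, 0, 0, 0, 0, 0, 0, 0, 0, 0], "az":[0, 0, 0, 0, 0, 0, 0, 0, 0, 0, 0, 0], "aperture":[0.6, 0.6, 0.6, 0.6, 0.6, 0.6, 0.6, 0.6, 0.6, 0.6, 0.6, 0.6]}'
```

```text
time_s: 18.5
position: [0.5012, 0.1654, 0.0308]
tcp_rot: [[-0.129, 0.984, 0.123], [0.694, 0.178, -0.698], [-0.708, -0.005, -0.706]]
force: [0.3, 0.4, 0.4]
opening: 0.601
grasp_force: 0.0
```

```bash
python3 -m handwheel '{"x":[0, 0, 0, 0, 0, 0, 0, 0], "y":[0, 0, 0, 0, 0, 0, 0, 0], "z":[0, 0, 0, 0, 0, 0, 0, 0], "ax":[0, 0, 0, 0, 0, 0, 0, 0], "ay":[0, 0, 0, 0, 0, 0, 0, 0], "az":[0, 0, 0, 0, 0, 0, 0, 0], "aperture":[0, 0, 0, 0, 0, 0, 0, 0]}'; python3 - <<'E'
from h import *
s=bot.read_state();print(s["position"],np.round(s["joint_positions"],1))
R=np.array(s["tcp_rot"]);print("up in tool",R.T@UP)
zd=np.array([-.178,.984,0]);zd/=np.linalg.norm(zd);n=.5**.5
az=np.radians(60);g=np.array([np.cos(az),np.sin(az),0]);zi=-n*UP+n*g
Ri=mat(np.cross(UP,-g),zi)
M=np.array([.5575,-.2362,.145]);s0=.038
P=M+UP*(.110+.06+s0)+.019*zi; print("target tcp above",P,delta(P,Ri))
print("mid", delta(np.array([.50,.10,.28]),R))
E
```

```text
time_s: 19.3
position: [0.5016, 0.1656, 0.0309]
tcp_rot: [[-0.129, 0.984, 0.124], [0.694, 0.179, -0.697], [-0.708, -0.004, -0.706]]
force: [1.6, 0.2, 0.6]
opening: 0.174
grasp_force: 29.9
[0.50162571 0.16555101 0.0309265 ] [ 28.5  52.1  93.9 -49.2  62.6  53. ]
up in tool [-0.70821695 -0.00397116 -0.7059837 ]
target tcp above [ 0.56421751 -0.22456492  0.33956497] (array([-0.4974, -0.0093,  0.0619]), array([-0.21, 86.1 , 44.6 ]))
mid (array([-0.2217, -0.0143, -0.1303]), array([0., 0., 0.]))
```

```bash
python3 -m handwheel '{"x":[-0.004, -0.01, -0.02, -0.04, -0.07, -0.1, -0.13, -0.15, -0.17, -0.17, -0.17], "y":[0, 0, 0, 0, 0, 0, 0, 0, 0, 0, 0], "z":[-0.004, -0.01, -0.02, -0.04, -0.07, -0.1, -0.13, -0.15, -0.17, -0.17, -0.17], "ax":[0, 0, 0, 0, 0, 0, 0, 0, 0, 0, 0], "ay":[0, 0, 0, 0, 0, 0, 0, 0, 0, 0, 0], "az":[0, 0, 0, 0, 0, 0, 0, 0, 0, 0, 0], "aperture":[0, 0, 0, 0, 0, 0, 0, 0, 0, 0, 0]}'; python3 - <<'E'
from h import *
s=bot.read_state();print(s["position"])
n=.5**.5
az=np.radians(60);g=np.array([np.cos(az),np.sin(az),0]);zi=-n*UP+n*g
Ri=mat(np.cross(UP,-g),zi)
P=np.array([.5575,-.2362,.353])+.019*zi;print(delta(P,Ri))
c=cam("wrist");t=cam("top");save(np.vstack([c["color"][100:300],crop(t,140,160,160,100,4)]),"w6.png")
E
```

```text
time_s: 20.4
position: [0.5016, 0.166, 0.272]
tcp_rot: [[-0.128, 0.984, 0.123], [0.695, 0.177, -0.697], [-0.707, -0.004, -0.707]]
force: [-0.0, -0.1, -0.8]
opening: 0.174
grasp_force: 29.9
[0.50162196 0.165975   0.27201307]
(array([-0.3273, -0.008 ,  0.232 ]), array([-0.21, 86.04, 44.52]))
```

View pics/w6.png

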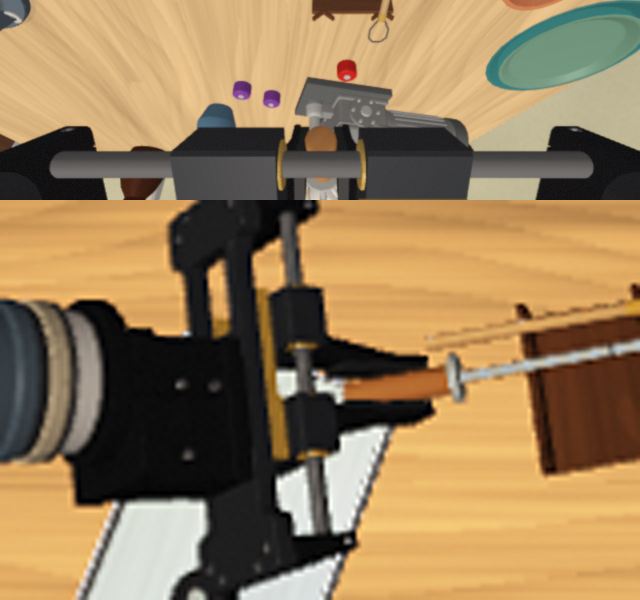

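The wrist view shows the handle held at (320,140), and the top crop shows the dipstick gripped with the collar at (456,377), rod straight out of the rest. I swing it upright above the mouth.

```bash
python3 -m handwheel '{"x":[-0.01, -0.03, -0.3273, -0.3273, -0.3273, -0.3273, -0.3273, -0.3273, -0.3273, -0.3273, -0.3273, -0.3273, -0.3273, -0.3273, -0.3273, -0.3273, -0.3273, -0.3273], "y":[0, 0, -0.008, -0.008, -0.008, -0.008, -0.008, -0.008, -0.008, -0.008, -0.008, -0.008, -0.008, -0.008, -0.008, -0.008, -0.008, -0.008], "z":[0.007, 0.02, 0.232, 0.232, 0.232, 0.232, 0.232, 0.232, 0.232, 0.232, 0.232, 0.232, 0.232, 0.232, 0.232, 0.232, 0.232, 0.232], "ax":[0, -0.02, -0.21, -0.21, -0.21, -0.21, -0.21, -0.21, -0.21, -0.21, -0.21, -0.21, -0.21, -0.21, -0.21, -0.21, -0.21, -0.21], "ay":[2, 8, 86.04, 86.04, 86.04, 86.04, 86.04, 86.04, 86.04, 86.04, 86.04, 86.04, 86.04, 86.04, 86.04, 86.04, 86.04, 86.04], "az":[1, 4, 44.52, 44.52, 44.52, 44.52, 44.52, 44.52, 44.52, 44.52, 44.52, 44.52, 44.52, 44.52, 44.52, 44.52, 44.52, 44.52], "aperture":[0, 0, 0, 0, 0, 0, 0, 0, 0, 0, 0, 0, 0, 0, 0, 0, 0, 0]}'; python3 - <<'E'
from h import *
n=.5**.5
az=np.radians(60);g=np.array([np.cos(az),np.sin(az),0]);zi=-n*UP+n*g
Ri=mat(np.cross(UP,-g),zi)
c=cam("scene");t=cam("top");w=cam("wrist");s=bot.read_state();print(s["position"],np.round(s["joint_positions"],1))
P=np.array([.5575,-.2362,.353])+.019*zi;print(delta(P,Ri))
p=np.array(s["position"])-.019*np.array(s["tcp_rot"])[:,2];d=np.array(s["tcp_rot"])@Ri.T@UP
pts=[p-d*.038,p-d*.148,np.array([.5575,-.2362,.145])]
k=6
def pan(c,q,w,h):
    u=proj(c,pts);x,y=(u.mean(0)-[w/2,h/2]).astype(int);x=max(0,min(x,640-w));y=max(0,min(y,400-h));print(u.round(1),x,y)
    return crop(c,x,y,w,h,k)
save(np.hstack([pan(c,pts,45,95),pan(t,pts,40,95),pan(w,pts,45,95)]),"w7.png")
E
```

```text
time_s: 22.3
position: [0.5653, -0.2235, 0.3402]
tcp_rot: [[0.352, 0.867, 0.352], [0.616, -0.498, 0.611], [0.705, 0.002, -0.709]]
force: [-1.0, -0.8, -0.9]
opening: 0.173
grasp_force: 29.9
[ 0.56508706 -0.22403457  0.33970374] [-52.3  27.7  81.8  40.7  90.9 -29.4]
(array([-0.0007, -0.0005, -0.0005]), array([-0.02,  0.14,  0.08]))
[[259.7 105. ]
 [262.6 138.8]
 [264.3 155.6]] 239 85
[[440.1 177.5]
 [426.6 190. ]
 [420.6 196. ]] 409 140
[[321.9 272.9]
 [321.6 302.4]
 [320.9 311.9]] 298 248
```

View pics/w7.png

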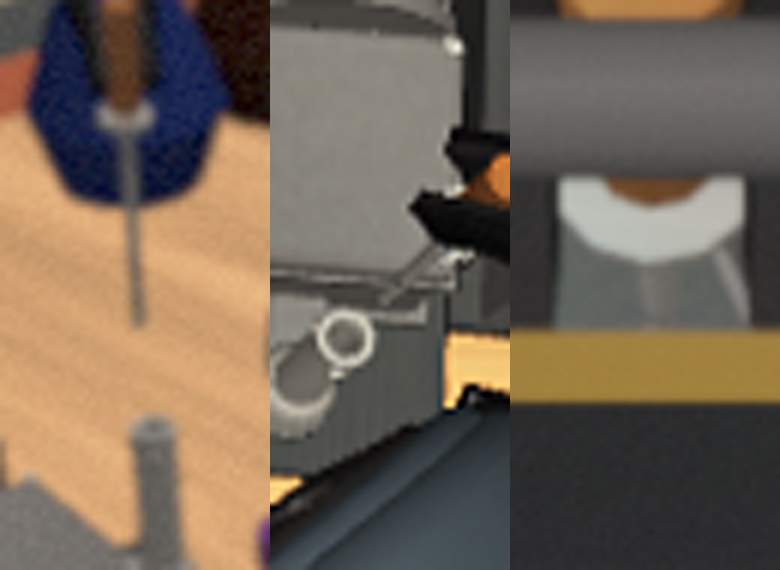

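Last look: scene tip at (262.2,138.8) against predicted (262.6,138.8), mouth at (264.3,156) against (264.3,155.6). In the top view both are shifted by the same px, so the rod is over the bore. I lower it.

```bash
python3 -m handwheel '{"x":[-0.0148, -0.0289, -0.0395, -0.043, -0.0465, -0.05, -0.054, -0.0571, -0.0571], "y":[-0.0005, -0.0005, -0.0005, -0.0006, -0.0006, -0.0006, -0.0006, -0.0006, -0.0006], "z":[0.0137, 0.0279, 0.0385, 0.042, 0.0456, 0.0491, 0.0531, 0.0562, 0.0562], "ax":[0, 0, 0, 0, 0, 0, 0, 0, 0], "ay":[0, 0, 0, 0, 0, 0, 0, 0, 0], "az":[0, 0, 0, 0, 0, 0, 0, 0, 0], "aperture":[0, 0, 0, 0, 0, 0, 0, 0, 0]}'; python3 - <<'E'
from h import *
s=bot.read_state();print(s["position"],s["force"])
E
```

```text
time_s: 23.35
position: [0.5639, -0.2247, 0.2588]
tcp_rot: [[0.354, 0.866, 0.352], [0.613, -0.5, 0.612], [0.706, -0.001, -0.708]]
force: [0.1, -0.6, 0.3]
opening: 0.174
grasp_force: 29.9
[ 0.56386494 -0.22470951  0.25875078] [ 0.08789288 -0.58996543  0.32352933]
```

```bash
python3 -m handwheel '{"x":[-0.0071, -0.0177, -0.0283, -0.0389, -0.0495, -0.055, -0.0566, -0.0566], "y":[0, 0, 0, 0, 0, 0, 0, 0], "z":[0.0071, 0.0177, 0.0283, 0.0389, 0.0495, 0.055, 0.0566, 0.0566], "ax":[0, 0, 0, 0, 0, 0, 0, 0], "ay":[0, 0, 0, 0, 0, 0, 0, 0], "az":[0, 0, 0, 0, 0, 0, 0, 0], "aperture":[0, 0, 0, 0, 0, 0, 0, 0]}'; python3 -m handwheel '{"x":[-0.0014, -0.0028, -0.0042, -0.0042], "y":[0, 0, 0, 0], "z":[0.0014, 0.0028, 0.0042, 0.0042], "ax":[0, 0, 0, 0], "ay":[0, 0, 0, 0], "az":[0, 0, 0, 0], "aperture":[0, 0, 0, 0]}'
```

```text
time_s: 24.15
position: [0.564, -0.2249, 0.1788]
tcp_rot: [[0.354, 0.866, 0.352], [0.613, -0.5, 0.612], [0.706, -0.001, -0.708]]
force: [0.1, 0.1, -1.7]
opening: 0.172
grasp_force: 29.9
time_s: 24.55
position: [0.5639, -0.2249, 0.1732]
tcp_rot: [[0.354, 0.866, 0.353], [0.614, -0.5, 0.611], [0.706, -0.0, -0.708]]
force: [-0.9, 0.0, -1.0]
opening: 0.172
grasp_force: 29.9
```

```bash
python3 -m handwheel '{"x":[-0.001, -0.002, -0.002], "y":[0, 0, 0], "z":[0.001, 0.002, 0.002], "ax":[0, 0, 0], "ay":[0, 0, 0], "az":[0, 0, 0], "aperture":[0, 0, 0]}'; python3 -m handwheel '{"x":[-0.001, -0.001], "y":[0, 0], "z":[0.001, 0.001], "ax":[0, 0], "ay":[0, 0], "az":[0, 0], "aperture":[0, 0]}'
```

```text
time_s: 24.85
position: [0.5639, -0.2249, 0.1702]
tcp_rot: [[0.354, 0.866, 0.352], [0.614, -0.5, 0.612], [0.706, -0.0, -0.708]]
force: [-0.1, -0.1, 0.2]
opening: 0.173
grasp_force: 29.9
time_s: 25.05
position: [0.5641, -0.225, 0.1695]
tcp_rot: [[0.353, 0.866, 0.353], [0.613, -0.5, 0.612], [0.706, 0.0, -0.708]]
force: [-0.6, -0.9, 1.7]
opening: 0.174
grasp_force: 29.9
```

```bash
python3 -m handwheel '{"x":[-0.001, -0.001], "y":[0, 0], "z":[0.001, 0.001], "ax":[0, 0], "ay":[0, 0], "az":[0, 0], "aperture":[0, 0]}'; python3 -m handwheel '{"x":[-0.0007, -0.0007, -0.0007], "y":[0, 0, 0], "z":[0.0007, 0.0007, 0.0007], "ax":[0, 0, 0], "ay":[0, 0, 0], "az":[0, 0, 0], "aperture":[0, 0, 0]}'
```

```text
time_s: 25.25
position: [0.5642, -0.225, 0.1694]
tcp_rot: [[0.352, 0.866, 0.354], [0.613, -0.499, 0.613], [0.707, 0.001, -0.707]]
force: [-2.6, -1.5, 8.2]
opening: 0.175
grasp_force: 29.9
time_s: 25.55
position: [0.5643, -0.2251, 0.1694]
tcp_rot: [[0.352, 0.866, 0.355], [0.612, -0.499, 0.613], [0.708, 0.002, -0.706]]
force: [-4.2, -2.3, 12.0]
opening: 0.173
grasp_force: 29.9
```

The collar has stopped on the mouth (z steady at 0.1694, 12 N). I draw it out straight up.

```bash
python3 -m handwheel '{"x":[0.002, 0.005, 0.011, 0.02, 0.035, 0.05, 0.065, 0.08, 0.1, 0.12, 0.14, 0.14, 0.14], "y":[0, 0, 0, 0, 0, 0, 0, 0, 0, 0, 0, 0, 0], "z":[-0.002, -0.005, -0.011, -0.02, -0.035, -0.05, -0.065, -0.08, -0.1, -0.12, -0.14, -0.14, -0.14], "ax":[0, 0, 0, 0, 0, 0, 0, 0, 0, 0, 0, 0, 0], "ay":[0, 0, 0, 0, 0, 0, 0, 0, 0, 0, 0, 0, 0], "az":[0, 0, 0, 0, 0, 0, 0, 0, 0, 0, 0, 0, 0], "aperture":[0, 0, 0, 0, 0, 0, 0, 0, 0, 0, 0, 0, 0]}'; python3 - <<'E'
from h import *
s=bot.read_state();print(s["position"],np.round(s["joint_positions"],1))
t=cam("top");print("grey vase px world",atz(t,(50,178),.05))
az=np.radians(120);zd=np.array([np.cos(az),np.sin(az),0]);n=.5**.5;z=-n*zd-n*UP;h=np.cross(zd,UP)
R=mat(h,z);tip=np.array([.49,.333,.15]);P=tip+.148*zd+.019*z
print(P,"high",delta(P+[0,0,.18],R)); R0=np.array(s["tcp_rot"]);print("down .18 in tool",(R0.T@[0,0,-.18]).round(4))
W=P-.2*z;print(wrist(R,np.degrees(np.arctan2(W[1],W[0]))-10,115))
E
```

```text
time_s: 26.85
position: [0.5639, -0.2246, 0.3651]
tcp_rot: [[0.354, 0.866, 0.353], [0.615, -0.499, 0.61], [0.705, 0.001, -0.709]]
force: [-0.9, 0.8, -1.4]
opening: 0.175
grasp_force: 29.9
[ 0.56392887 -0.22456304  0.36507855] [-52.4  26.3  80.1  40.7  93.3 -27.4]
grey vase px world [0.61907556 0.74670456 0.05      ]
[0.42271751 0.44953668 0.13656497] high (array([ 0.33  , -0.4585,  0.3962]), array([ -0.15, -80.86, -66.03]))
down .18 in tool [-0.1269 -0.0002  0.1277]
[array([-42.,  84.,  30.]), array([ 138.,  -84., -150.])]
```

```bash
python3 -m handwheel '{"x":[0.008, 0.33, 0.33, 0.33, 0.33, 0.33, 0.33, 0.33, 0.33, 0.33, 0.33, 0.33, 0.33, 0.33, 0.33, 0.33, 0.33, 0.33, 0.33, 0.33], "y":[-0.012, -0.4585, -0.4585, -0.4585, -0.4585, -0.4585, -0.4585, -0.4585, -0.4585, -0.4585, -0.4585, -0.4585, -0.4585, -0.4585, -0.4585, -0.4585, -0.4585, -0.4585, -0.4585, -0.4585], "z":[0.01, 0.3962, 0.3962, 0.3962, 0.3962, 0.3962, 0.3962, 0.3962, 0.3962, 0.3962, 0.3962, 0.3962, 0.3962, 0.3962, 0.3962, 0.3962, 0.3962, 0.3962, 0.3962, 0.3962], "ax":[0, -0.15, -0.15, -0.15, -0.15, -0.15, -0.15, -0.15, -0.15, -0.15, -0.15, -0.15, -0.15, -0.15, -0.15, -0.15, -0.15, -0.15, -0.15, -0.15], "ay":[-2, -80.86, -80.86, -80.86, -80.86, -80.86, -80.86, -80.86, -80.86, -80.86, -80.86, -80.86, -80.86, -80.86, -80.86, -80.86, -80.86, -80.86, -80.86, -80.86], "az":[-1.5, -66.03, -66.03, -66.03, -66.03, -66.03, -66.03, -66.03, -66.03, -66.03, -66.03, -66.03, -66.03, -66.03, -66.03, -66.03, -66.03, -66.03, -66.03, -66.03], "aperture":[0, 0, 0, 0, 0, 0, 0, 0, 0, 0, 0, 0, 0, 0, 0, 0, 0, 0, 0, 0]}'; python3 - <<'E'
from h import *
az=np.radians(120);zd=np.array([np.cos(az),np.sin(az),0]);n=.5**.5;z=-n*zd-n*UP;h=np.cross(zd,UP)
R=mat(h,z);tip=np.array([.49,.333,.15]);P=tip+.148*zd+.019*z
print(delta(P,R),np.round(bot.read_state()["joint_positions"],1))
E
```

```text
time_s: 28.9
position: [0.424, 0.4478, 0.3174]
tcp_rot: [[-0.351, 0.867, 0.353], [0.613, 0.498, -0.613], [-0.708, 0.001, -0.707]]
force: [-0.5, 0.0, 0.1]
opening: 0.175
grasp_force: 29.9
(array([ 0.1295, -0.0004,  0.1263]), array([-0.03,  0.04, -0.12])) [ 54.5  36.8  68.3 -40.3  95.8  28.1]
```

```bash
python3 -m handwheel '{"x":[0.01, 0.04, 0.075, 0.105, 0.122, 0.1295, 0.1295, 0.1295, 0.1295, 0.1295], "y":[0, 0, 0, 0, 0, -0.0004, -0.0004, -0.0004, -0.0004, -0.0004], "z":[0.01, 0.04, 0.073, 0.102, 0.119, 0.1263, 0.1263, 0.1263, 0.1263, 0.1263], "ax":[0, 0, 0, 0, 0, 0, 0, 0, 0, 0], "ay":[0, 0, 0, 0, 0, 0, 0, 0, 0, 0], "az":[0, 0, 0, 0, 0, 0, 0, 0, 0, 0], "aperture":[0, 0, 0, 0, 0, 0, 0, 0, 0, 0]}'; python3 - <<'E'
from h import *
from scipy.ndimage import map_coordinates as mc
s=bot.read_state();print(s["position"],np.round(s["joint_positions"],1))
R=np.array(s["tcp_rot"]);zd=R@np.array([-.7071,0,-.7071])*-1
# dipstick axis in tool: at nominal pick zd = R.[?]
az=np.radians(120);z0=np.array([np.cos(az),np.sin(az),0]);n=.5**.5;zt=-n*z0-n*UP;Rn0=mat(np.cross(z0,UP),zt)
zd=R@Rn0.T@z0;g=np.array(s["position"])-.019*R[:,2];tip=g-.148*zd;print("tip",tip,"zd",zd)
for nme in("top","scene"):
    c=cam(nme);im=c["color"].astype(float)
    for f in(-.006,.006,.021,.05,.08,.1,.11,.13):
        u=proj(c,[tip+f*zd,tip+(f+.01)*zd]);d=u[1]-u[0];d/=np.linalg.norm(d);nn=np.array([-d[1],d[0]])
        o=np.arange(-7,8);q=u[0][:,None]+nn[:,None]*o
        print(nme,f,u[0].round(1),nn.round(2),*[np.round(mc(im[:,:,k],[q[1],q[0]],order=1)).astype(int).tolist() for k in(0,2)])
E
```

```text
time_s: 29.9
position: [0.4228, 0.4516, 0.1377]
tcp_rot: [[-0.351, 0.866, 0.356], [0.614, 0.5, -0.611], [-0.707, 0.004, -0.707]]
force: [0.2, -0.1, -0.5]
opening: 0.175
grasp_force: 29.9
[0.42280131 0.45161817 0.13771387] [ 54.8  48.3  75.2 -40.5  81.6  40.3]
tip [0.49002269 0.33503917 0.15108747] zd [-4.99885114e-01  8.66091603e-01  4.55579575e-04]
top -0.006 [185.4 219.5] [-0.47 -0.88] [210, 209, 208, 208, 206, 205, 207, 209, 209, 206, 208, 206, 206, 207, 208] [203, 202, 202, 201, 199, 198, 199, 202, 201, 199, 200, 199, 199, 199, 200]
top 0.006 [180.9 222. ] [-0.47 -0.88] [205, 204, 206, 207, 206, 207, 197, 158, 169, 167, 199, 208, 172, 100, 90] [200, 198, 200, 200, 199, 200, 189, 140, 153, 153, 191, 201, 164, 91, 85]
top 0.021 [175.2 225. ] [-0.47 -0.88] [205, 205, 204, 203, 206, 206, 175, 152, 169, 147, 172, 208, 213, 219, 223] [200, 199, 198, 197, 200, 200, 167, 142, 169, 133, 135, 126, 87, 92, 97]
top 0.05 [164.2 231. ] [-0.47 -0.88] [189, 196, 207, 213, 214, 208, 171, 153, 163, 184, 200, 206, 211, 213, 215] [137, 96, 86, 91, 91, 87, 86, 137, 150, 107, 86, 87, 90, 92, 93]
top 0
[... 1489 characters left out ...]
220, 223, 228, 233, 233, 231, 219, 184, 165, 189, 217, 229, 228, 226, 223] [120, 123, 127, 128, 130, 137, 151, 150, 130, 119, 119, 127, 126, 125, 124]
scene 0.1 [480.9 245.4] [-0.18  0.98] [221, 221, 220, 219, 221, 220, 207, 183, 176, 200, 223, 227, 226, 225, 229] [121, 120, 119, 118, 120, 128, 141, 145, 134, 123, 122, 125, 124, 123, 126]
scene 0.11 [485.3 246.2] [-0.18  0.98] [220, 213, 188, 149, 119, 115, 121, 122, 110, 92, 94, 114, 145, 190, 219] [119, 121, 117, 109, 100, 101, 108, 111, 100, 83, 76, 82, 93, 108, 119]
scene 0.13 [494.2 247.9] [-0.18  0.98] [205, 188, 148, 102, 120, 155, 164, 152, 131, 109, 88, 76, 80, 108, 155] [111, 100, 81, 50, 46, 64, 67, 60, 54, 47, 38, 36, 42, 57, 85]
```

```bash
python3 -m handwheel '{"x":[0, 0, 0, 0, 0], "y":[0, 0, 0, 0, 0], "z":[0, 0, 0, 0, 0], "ax":[0, 0, 0, 0, 0], "ay":[0, 0, 0, 0, 0], "az":[0, 0, 0, 0, 0], "aperture":[0, 0, 0, 0, 0]}'; python3 - <<'E'
from h import *
s=bot.read_state();print(np.abs(s["qvel"]).max(),s["force"])
for n in("scene","top"):
    c=cam(n);u=proj(c,[[.4047,.3565,.034],[.4047,.3565,.003]]);print(n,u.round(1))
    x,y=u[0].astype(int);print(c["color"][y-8:y+14,x-8:x+9].mean(2).astype(int))
E
```

```text
time_s: 30.5
position: [0.4222, 0.4508, 0.1359]
tcp_rot: [[-0.353, 0.866, 0.354], [0.612, 0.5, -0.613], [-0.708, 0.001, -0.706]]
force: [0.7, 0.3, -0.2]
opening: 0.171
grasp_force: 29.9
0.12554447890290452 [ 0.69920286  0.28384648 -0.1623966 ]
scene [[451.9 256.4]
 [449.2 264.1]]
[[203 207 204 204 201 198 192 185 163 133 111 104 119 144 169 175 169]
 [200 202 200 198 195 200 195 196 189 167 134 115  99 119 141 170 177]
 [203 196 202 201 197 200 200 196 194 185 166 146 118 102 116 149 171]
 [197 199 203 203 196 190 197 193 189 194 193 176 148 121 103 122 144]
 [201 201 195 190 176 165 166 169 174 186 192 191 179 149 123 105 111]
 [205 189 182 158 134 117 118 122 131 145 165 177 183 177 150 126 105]
 [195 175 147 110  82  59  63  72  81  95 113 139 162 176 176 152 127]
 [189 156 101  65  39  38  67  91 100  95  79  88 118 146 175 174 153]
 [170 123  68  30  21  51  94 131 147 136 102  76  64 104 148 178 178]
 [152 100  39  21  31  51 103 135 153 160 130  81  40  73 122 173 190]
 [135  71  29  34  29  32  81 112 138 134 115  69  34  41  99 163 190]
 [115  62  22  17  27  29  49  69  88 
[... 1641 characters left out ...]
211 217 128  28  22  27  28  27  27  29  29  29  27  21  10]
 [209 211 209 211 174  90  27  20  23  27  28  28  27  24  17  11   5]
 [209 210 207 208 213 173 126  76  28  16  18  20  17   9   6   0  34]
 [210 208 206 207 207 210 215 174 126  93  81  59  48  46  42  97 140]
 [210 207 207 205 205 206 207 210 215 192 178 157 149 149 142 202 217]
 [208 207 207 205 205 205 205 206 207 207 207 211 215 213 208 211 210]
 [207 207 206 204 205 204 205 206 204 202 203 207 210 205 204 209 208]
 [208 207 206 205 204 204 204 206 203 201 203 207 208 203 205 208 206]
 [207 207 205 205 204 205 205 204 202 201 205 208 205 202 206 206 207]
 [207 206 204 204 203 204 206 203 201 203 205 207 203 204 206 207 205]]
```

The cap stands upright on the tray with its button visible on top in both views. The dipstick is level and steady with its tip over the tray.

```bash
python3 -c "
from rig import bot
print(bot.hand_in())"
```

```text
the job is handed in; nothing more can be done
None
```

The job is handed in at about 30.6 s: the cap stands upright on the drip tray, the dipstick went in until its collar stopped on the mouth, and the arm now holds it level and steady, tip about 15 cm above the bench over the tray; I put the cap back on the tube once to regrip it higher before placing it.

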